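# Refit the spring-loaded knurled sleeve of a quick-change chuck and hold it home

### The arm

A 6-joint arm with a two-finger parallel gripper is mounted at the origin on the work surface. World frame = base frame: x ahead of the robot, y to its left, z up, the work surface at z = 0. Lengths are in m, angles in degrees, forces in N, time in s.
With the tool pointing down it reaches from about 0.4 to 0.825 m from the base axis. Payload 7 kg.
Tool frame: the origin (TCP) lies at the centre of the arm's flange, where the gripper is bolted on; the fingertips stand 178 mm ahead of it and the grasp point (between the pads) lies ahead of it (ctrl.grip_depth is the z of the grasp point in the tool frame, in m); z points along the fingers, x is the direction in which the jaws open and shut, and the axes are right-handed (so a half turn about z gives the same grasp; the last joint's range is limited). The gripper opens to 88 mm and grips with 3 to 60 N. Pads are 19 mm wide; open, the fingers measure 130 mm over their backs; the gripper's body (78 mm by 193 mm) begins 47 mm behind the grasp point.
Start: joints at [81.538, 20.546, 0.682, 0, -70.136, -16.507], TCP at [0.285, 0.612, 0.405] pointing down, gripper open.
Joint ranges: [-176.03, 176.03], [-82.01, 121.73], [-58.28, 71.71], [-173.87, 95.51], [-174.79, -0.11], [-173.66, 173.66]. Speed limits (degrees/s): [136.94, 136.94, 172.46, 180, 180, 180].

### API

Orientations are given as [roll, pitch, yaw] about the fixed x, y, z axes, in that order (R = Rz(yaw) Ry(pitch) Rx(roll)).
In Python, from plant import ctrl gives the robot as it stands.
- The arm moves only by the tool carry_out, never from a script. Its arguments are lists of equal length, an entry for each row: "linear": the shift along the tool's x, y, z in cm, a list of three; "twist": the turn about the tool's z in degrees. In form: {"linear": [[tx, ty, tz], ...], "twist": [twist, ...]}. A call has 1 to 12 rows; each row is the pose to reach, as a shift and turn from the pose measured when the call began, along the tool's axes at that moment; what a row does not reach only later rows make up. A row lasts 1/12 s, in which the tool goes at most 41.7 mm and 7.16 degrees, less where a joint would pass 70% of its speed; a pose out of reach is approached as far as the arm can. A call with a gripper value outside its range is refused whole. "fingers" is the gripper's target within -1 to 1 (fully open at 1, half-way at 0, shut at -1), set as the call begins (left out, the last holds). The fingers move at their own pace and stop on an object; the grip force is fixed at half the most. Time passes only in rows, so rows that repeat a pose let the fingers close. It gives the time, the measured TCP pose, the force and the opening at its end, in the units of the state.
- ctrl.get_obs(): the state, without advancing time (a new reading comes with each control period).
- ctrl.snapshot(name): name is "scene" or "side" or "wrist"; returns the picture (480x640x3 uint8, blue, green, red); there is no depth.
- ctrl.camera_params(name): a dict with "fovy" (degrees; the focal length in pixels is half the picture's height over the tangent of half this angle, whatever the lens; pixels are square), "cx", "cy" (the principal point, pixels), "eye" and "rotation" of the camera in the world; the wrist camera has in their place "T_tool_cam" (4x4, takes a point from camera to tool coordinates, whose origin is the TCP and whose axes are the tool frame's). Camera axes: x right, y down, z forward; pixel columns grow to the right and rows downward; lengths in m; the calibration is good to about 2 mm. The wrist camera is an equidistant fisheye: a pixel r from the principal point sees the ray r / f radians off the axis. A picture is of the moment at which its call begins: read the wrist's pose just before it. camera_params takes no time and is no camera call.
- ctrl.close_job(): hands the job in, once; it reports no verdict.
The state is a dict: "clock": time; "joint_pos": joint angles; "qvel": joint speeds; "tau": joint torques, N m; "tool_pos": TCP position; "orientation": TCP orientation; "force": force on the tool from outside, world axes, zero at the start; "moment": the same for the moment, N m; "opening": finger opening in m.
Only numpy, scipy, OpenCV 4.12 (cv2) and the standard library are available. Lean on these libraries where they do the work, as an engineer would, in place of code of your own. Each camera call takes 0.05 s, during which the arm holds its last target.

### The job

Fit the loose knurled steel sleeve onto the quick-change chuck that stands nose up in the bench fixture: lower it over the nose and turn it until the keyways hidden inside it drop over the nose's cross pin. Then push it fully home against its spring, flush on the chuck's shoulder, and finish while still gripping it and holding it pushed home, so that a mate can fit the snap ring in the groove above it. Leave the other things on the bench where they are.

Things in the scene. Friction and masses are not known exactly. Their poses are not given: they have to be found in the camera images.
- sleeve: The loose knurled steel sleeve: a thick round tube, 56 mm outside diameter, 42 mm high, bore 32.4 mm right through, 0.36 to 0.54 kg. It starts standing on the bench, the right way up. Origin: centre of its lower face; z up along its axis. Its turn about z is of no use by itself, since no pose tells which way the pin points.
- sleeve_top (a point): Centre of the sleeve's upper face, 42 mm above its lower face. Two opposite keyways, 10 mm wide, run up the bore from the lower face and end blind at 24 mm, so they are not seen from above or outside, and no mark tells where they lie: find them by turning. The sleeve fits equally well half a turn round.
- fixture: Bench fixture with the chuck clamped in it, all fixed: grey base plate 130 (x) x 110 x 14 mm with a small tommy bar at +x, grey column 88 mm diameter (100 at its foot) up to 85 mm, steel chuck body (63 mm flange, then 56 mm diameter) up to its shoulder at 136 mm, nose of 30 mm diameter up to 192 mm. Nothing of it turns. Origin: on the chuck's axis at bench level; z up.
- pin_mid (a point): On the axis, at the middle of the cross pin, 154 mm above the bench. The pin, 6 mm diameter, sticks out 7 mm on both sides of the nose (44 mm over its ends), in any direction round (no frame tells it). A misaligned sleeve rides on the pin, its lower face 157 mm above the bench; within about 5 degrees of right it drops freely some 11 mm onto the thrust cup.
- seat (a point): On the chuck's axis at the height of its flat 56 mm shoulder, 136 mm above the bench: the sleeve's lower face lies here when it is fully home, 21 mm lower than when it rides on the pin. z up.
- nose_top (a point): On the chuck's axis at the top of the nose, 192 mm above the bench. The nose's top edge is chamfered: 23 mm diameter at the very top, 30 mm from 5 mm below. The snap-ring groove runs round it at 179 to 182 mm, just clear of the sleeve's top when the sleeve is home. z up.
- cup (a joint): Spring-loaded thrust cup round the foot of the nose (43 mm diameter), which pushes the sleeve up: 0 = up, its top 10 mm proud of the shoulder; 0.010 m = pressed flush with the shoulder, sleeve home. Its spring gives about 8 N at the start and 14 N at home, more than the sleeve weighs: let go, it lifts the sleeve again.
- snap_ring: Bystander: open snap ring with two small ears beside its gap, 35 mm outside, 28 mm inside, 3 mm thick, lying flat on the bench. Origin: centre of the ring, on its underside.
- hook_spanner: Bystander: hook spanner lying flat, a 125 x 17 x 6 mm bar with a hooked end to +x, about 180 mm long in all. Origin: at bench level, 20 mm from the bar's middle towards the hook; x along the bar.
- collet: Bystander: small spring collet standing on its narrow end, 26 mm diameter, 32 mm high. Origin: centre of its underside.
- insert_box: Bystander: small white plastic box, 41 x 33 x 17 mm. Origin: centre of its underside.
Things that resemble listed ones, but are neither listed nor needed, are in the scene too. There is more than one size of the fixture; the one meant has the size given above.

How it is judged:
By the outcome, as a careful person would: the job done as asked, in the order asked, and still so for the second after the job is handed in, while the arm keeps its last pose, push and grip.
It also fails if it takes over 61 s, if anything falls off the work surface, if the arm or the gripper's body presses on something with over 40 N, if the wrist force passes 120 N, or if a joint passes its speed limit or range.

## Working session

There is one attempt and no reset: what is moved stays moved. The work goes in short steps, Python scripts to look and compute and a tool call to move; the robot and the scene stay as the last step left them, time stands still between calls to the robot, and variables do not carry over. Pictures are saved under pics/ and viewed, and the job is handed in when it is done.

Besides the shell and the picture viewer there is one more tool, called after "Emit:" as a command line: name --pt "numbers of a row" for each row, then --argument value for the rest. carry_out: Moves the arm, as the interface text tells. Its arguments: {"type":"object","properties":{"linear":{"type":"array","items":{"type":"array","items":{"type":"number"}}},"twist":{"type":"array","items":{"type":"number"}},"fingers":{"type":"number"}},"required":["linear","twist"]}

```bash
mkdir -p pics; python3 - <<'E'
from plant import ctrl
import cv2, numpy as np
print(ctrl.get_obs(), ctrl.grip_depth)
for n in ("scene","side","wrist"):
    p=ctrl.camera_params(n); print(n,p)
    cv2.imwrite(f"pics/a_{n}.png",ctrl.snapshot(n))
print(ctrl.get_obs()["clock"])
E
```

```text
{'clock': 0.0, 'joint_pos': array([ 8.15361065e+01,  2.05916853e+01,  6.33109526e-01, -1.78319410e-02,
       -7.01358416e+01, -1.65050019e+01]), 'qvel': array([ 0.01753157,  0.03789762,  0.01696788,  0.06319567,  0.04546186,
       -0.02863754]), 'tau': array([-3.92526545e-04, -5.82717705e+01,  2.93058264e+01,  6.99741304e+00,
        6.99909084e-03, -1.47222440e-04]), 'tool_pos': array([0.28488148, 0.61172418, 0.40372177]), 'orientation': array([-1.79989246e+02, -9.52894987e-02, -1.14974977e+02]), 'force': array([-0.71422344,  0.64396723, -0.26040057]), 'moment': array([-0.01244192,  0.02171602, -0.04419983]), 'opening': 0.08757285700277975} 0.1593
scene {'fovy': 53.14822963372051, 'cx': 316.2477186972979, 'cy': 238.09172512590834, 'eye': array([1.43326076, 0.0254898 , 0.93590671]), 'rotation': array([-131.96115492,    0.17862184,   91.82276215])}
side {'fovy': 53.693272400769644, 'cx': 329.9012677541144, 'cy': 234.6972757052523, 'eye': array([ 0.15862187, -0.83408342,  0.80101467]), 'rotation': array([-1.25523480e+02, -1.13178267e-01, -2.54448511e+01])}
wrist {'fovy': 65.70646984690485, 'cx': 318.236488455158, 'cy': 238.37840276965423, 'T_tool_cam': array([[ 9.99999938e-01,  2.88416353e-05,  3.51117054e-04,
         2.17000655e-04],
       [-1.35691703e-04,  9.51283890e-01,  3.08316303e-01,
        -8.36446400e-02],
       [-3.25119651e-04, -3.08316331e-01,  9.51283835e-01,
         1.93736149e-02],
       [ 0.00000000e+00,  0.00000000e+00,  0.00000000e+00,
         1.00000000e+00]])}
0.15
```

View pics/a_scene.png

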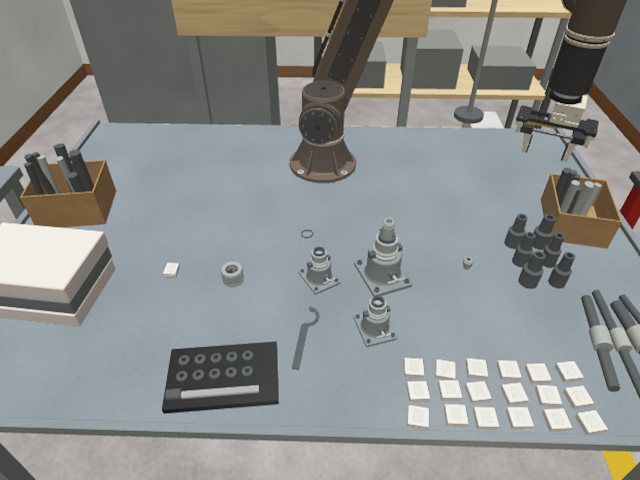

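View pics/a_side.png

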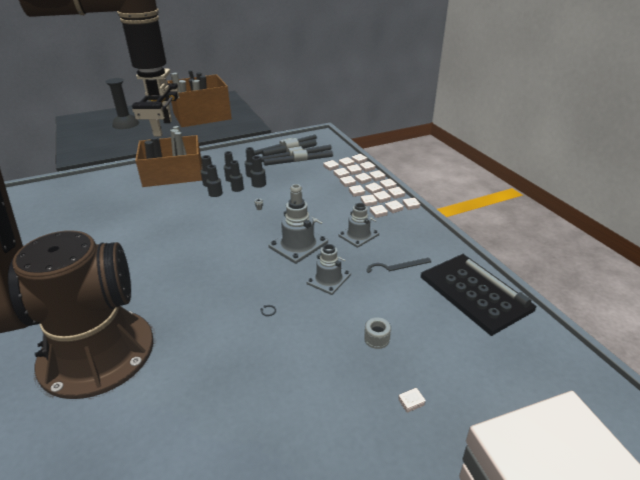

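View pics/a_wrist.png

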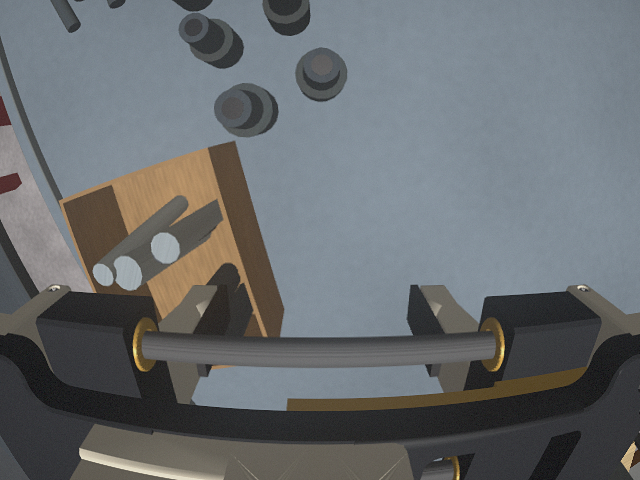

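The scene view shows the sleeve at about (232,274) and the large fixture with its nose top at about (389,222). In the side view they are at about (377,333) and (296,188). I'll enlarge both for accurate pixels.

```bash
cat > h.py <<'E'
from plant import ctrl
import cv2, numpy as np
from scipy.spatial.transform import Rotation as R
def cam(n,obs=None):
    p=ctrl.camera_params(n); f=240/np.tan(np.radians(p['fovy']/2)); c=np.array([p['cx'],p['cy']])
    if n=='wrist':
        T=np.eye(4);T[:3,:3]=R.from_euler('xyz',obs['orientation'],degrees=True).as_matrix();T[:3,3]=obs['tool_pos']
        T=T@p['T_tool_cam']; return f,c,T[:3,3],T[:3,:3]
    return f,c,np.array(p['eye']),R.from_euler('xyz',p['rotation'],degrees=True).as_matrix()
def ray(n,uv,obs=None):
    f,c,e,Rm=cam(n,obs); d=(np.array(uv,float)-c)/f
    if n=='wrist':
        t=np.linalg.norm(d); d3=np.r_[d/t*np.sin(t),np.cos(t)] if t>1e-9 else np.array([0,0,1.])
    else: d3=np.r_[d,1]
    return e,Rm@(d3/np.linalg.norm(d3))
def atz(n,uv,z,obs=None):
    e,d=ray(n,uv,obs); return e+d*(z-e[2])/d[2]
def proj(n,P,obs=None):
    f,c,e,Rm=cam(n,obs); q=(np.atleast_2d(P)-e)@Rm
    if n=='wrist':
        r=np.hypot(q[:,0],q[:,1]);t=np.arctan2(r,q[:,2]);return c+f*(t/np.maximum(r,1e-12))[:,None]*q[:,:2]
    return c+f*q[:,:2]/q[:,2:]
def circ(x,y,z,r,n=60):
    a=np.linspace(0,2*np.pi,n); return np.c_[x+r*np.cos(a),y+r*np.sin(a),np.full(n,z)]
E
python3 - <<'E'
from h import *
s=atz('scene',(232,266),.042); s2=atz('side',(377,325),.042); print(s,s2)
a=atz('scene',(389,221),.192); b=atz('side',(296,187),.192); print(a,b)
a=cv2.imread('pics/a_scene.png'); b=cv2.imread('pics/a_side.png')
c=lambda im,x,y,w,h,s: cv2.resize(im[y:y+h,x:x+w],None,fx=s,fy=s,interpolation=cv2.INTER_CUBIC)
top=np.hstack([c(a,200,245,66,50,6),c(b,345,305,66,50,6)])
bot=np.hstack([c(a,345,205,80,95,5)[:, :396],c(b,262,175,80,95,5)[:, :396]])
cv2.imwrite('pics/b.png',cv2.resize(np.vstack([top,bot]),None,fx=.75,fy=.75))
E
```

```text
[ 0.55522835 -0.2260074   0.042     ] [ 0.56414502 -0.22374211  0.042     ]
[0.53981155 0.17035538 0.192     ] [0.53809707 0.16365416 0.192     ]
```

View pics/b.png

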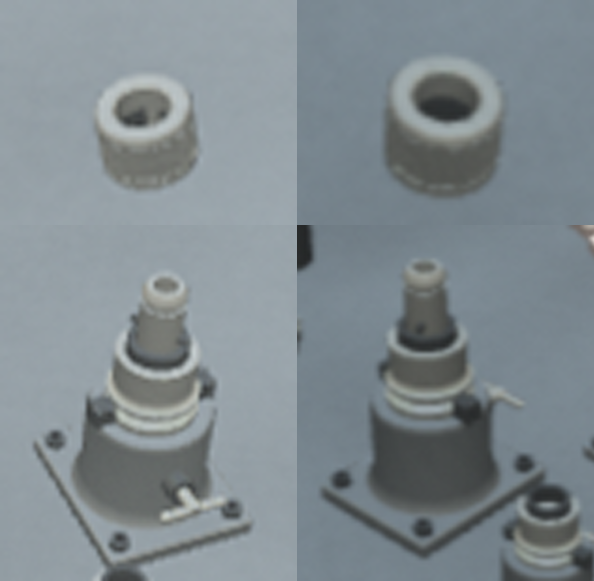

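Emit:
carry_out --pt "29.8 -41.8 -4.6" --pt "29.8 -41.8 -4.6" --pt "29.8 -41.8 -4.6" --pt "29.8 -41.8 -4.6" --pt "29.8 -41.8 -4.6" --pt "29.8 -41.8 -4.6" --pt "29.8 -41.8 -4.6" --pt "29.8 -41.8 -4.6" --pt "29.8 -41.8 -4.6" --pt "29.8 -41.8 -4.6" --pt "29.8 -41.8 -4.6" --pt "29.8 -41.8 -4.6" --twist '[64, 64, 64, 64, 64, 64, 64, 64, 64, 64, 64, 64]' --fingers 1

```text
clock: 1.15
tool_pos: [0.5309, 0.1765, 0.4493]
orientation: [-179.9, -0.0, -179.0]
force: [0.5, 0.9, -0.6]
opening: 0.0873
```

```bash
python3 - <<'E'
from h import *
o=ctrl.get_obs(); im=ctrl.snapshot('wrist'); print(o)
cv2.imwrite('pics/w1.png',im)
E
```

```text
{'clock': 1.15, 'joint_pos': array([ 3.84562761e+01,  8.15770904e+00, -1.00944902e+01,  3.23815095e-02,
       -7.17970215e+01, -3.74320930e+01]), 'qvel': array([-5.35635469e+01,  6.88042933e+00,  1.38726861e+01, -3.81657458e-02,
       -6.70721134e+00,  5.34481233e+01]), 'tau': array([ 5.31004474e+00, -4.39977801e+01,  2.79556847e+01,  6.92515388e+00,
        1.08305278e-02, -1.60921153e+00]), 'tool_pos': array([0.53086306, 0.17654012, 0.44927496]), 'orientation': array([-1.79945661e+02, -2.03952288e-02, -1.78965698e+02]), 'force': array([ 0.54125608,  0.87246572, -0.58241291]), 'moment': array([ 0.24219104, -0.21386857,  0.0174025 ]), 'opening': 0.08731748825969525}
```

View pics/w1.png

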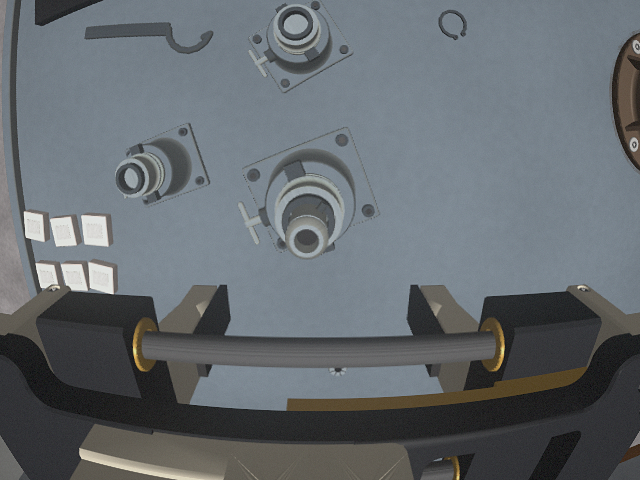

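The wrist view shows the large fixture near (310,215), with its nose top at about (308,237). The arm was still settling, so I'll take it again and enlarge it.

```bash
python3 - <<'E'
from h import *
o=ctrl.get_obs(); print(o['clock'],o['tool_pos'],o['orientation'],o['qvel'][0])
ctrl.snapshot('wrist')
o=ctrl.get_obs(); im=ctrl.snapshot('wrist'); print(o['clock'],o['tool_pos'],o['orientation'],o['qvel'][0],o['joint_pos'])
np.save('w2.npy',np.r_[o['tool_pos'],o['orientation']])
cv2.imwrite('pics/w2.png',im)
cv2.imwrite('pics/w2c.png',cv2.resize(im[110:300,230:400],None,fx=3,fy=3,interpolation=cv2.INTER_CUBIC))
E
```

```text
1.2 [0.53335938 0.17177944 0.44995113] [-1.79836478e+02  2.83566900e-02 -1.79122167e+02] 5.044449436420959
1.25 [0.53229791 0.17412572 0.44941815] [-1.79894985e+02  5.31423367e-03 -1.79269126e+02] 4.365758032610261 [ 38.17411932   8.20948758 -10.03835737   0.09116313 -71.81180394
 -37.47175079]
```

View pics/w2c.png

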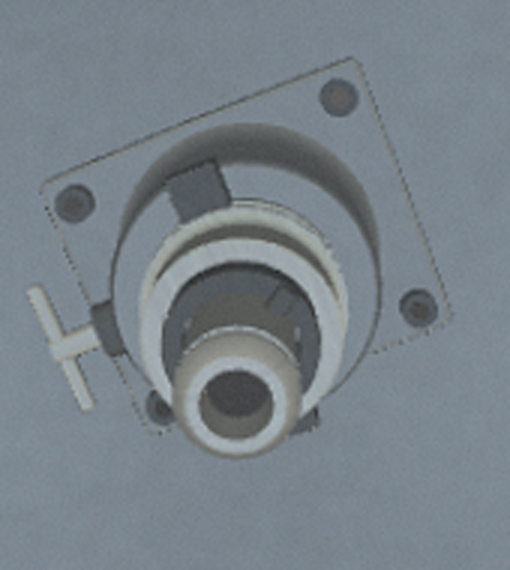

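```bash
python3 - <<'E'
from h import *
w=np.load('w2.npy'); o={'tool_pos':w[:3],'orientation':w[3:]}
for uv,z in [((230+237/3,110+402/3),.192),((230+242/3,110+345/3),.136),((230+246/3,110+255/3),.085)]: print(atz('wrist',uv,z,o))
c=lambda n,z: atz(n,z[0],z[1])
x,y=.5385,.167
im=cv2.imread('pics/w2.png')
S=4
big=cv2.resize(im,None,fx=S,fy=S,interpolation=cv2.INTER_CUBIC)
def dr(P,n,big,col):
    q=proj(n,P,o); cv2.polylines(big,[np.int32((q+.5)*S-.5)],False,col,1)
import sys
xy=atz('wrist',(309,244),.192,o)[:2]
xy=(xy+atz('wrist',(310.7,225),.136,o)[:2])/2; x,y=xy; print(xy)
for n,src in (('wrist','w2'),('scene','a_scene'),('side','a_side')):
    big=cv2.resize(cv2.imread(f'pics/{src}.png'),None,fx=S,fy=S,interpolation=cv2.INTER_CUBIC)
    for z,r,col in ((.192,.0115,(0,0,255)),(.136,.028,(0,255,0)),(.085,.044,(255,0,0))): dr(circ(x,y,z,r),n,big,col)
    u,v=np.int32(proj(n,[x,y,.15],o)[0]*S)
    cv2.imwrite(f'pics/ov_{n}.png',big[max(v-250,0):v+250,max(u-220,0):u+220])
a=[cv2.imread(f'pics/ov_{n}.png') for n in('wrist','scene','side')]
cv2.imwrite('pics/ov.png',cv2.resize(np.hstack([i[:500,:400] for i in a]),None,fx=.66,fy=.66))
E
```

```text
[0.5381196  0.17073485 0.192     ]
[0.53804804 0.1731892  0.136     ]
[0.53789357 0.15810393 0.085     ]
[0.53807011 0.17196186]
```

View pics/ov.png

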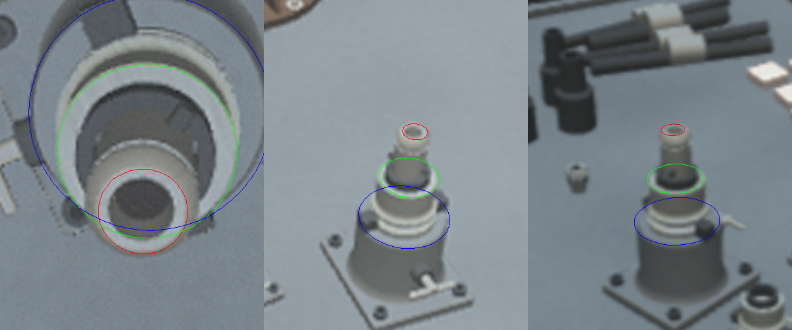

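```bash
python3 - <<'E'
from h import *
print(atz('scene',(232,269),.042),atz('side',(377.9,325.7),.042))
E
```

```text
[ 0.56614742 -0.22422633  0.042     ] [ 0.56487376 -0.22637253  0.042     ]
```

Emit:
carry_out --pt "-2.7 -39.8 8" --pt "-2.7 -39.8 12" --pt "-2.7 -39.8 15" --pt "-2.7 -39.8 15" --pt "-2.7 -39.8 15" --pt "-2.7 -39.8 15" --pt "-2.7 -39.8 15" --pt "-2.7 -39.8 15" --pt "-2.7 -39.8 15" --pt "-2.7 -39.8 15" --pt "-2.7 -39.8 15" --pt "-2.7 -39.8 15" --twist '[0, 0, 0, 0, 0, 0, 0, 0, 0, 0, 0, 0]'

```text
clock: 2.3
tool_pos: [0.5632, -0.2236, 0.2969]
orientation: [-180.0, -0.3, -179.4]
force: [-0.4, 0.6, -0.7]
opening: 0.0876
```

```bash
python3 - <<'E'
from h import *
for k in range(4):
    o=ctrl.get_obs(); im=ctrl.snapshot('wrist'); print(o['clock'],o['tool_pos'],o['orientation'],o['qvel'][0],o['force'])
np.save('w3.npy',np.r_[o['tool_pos'],o['orientation']])
cv2.imwrite('pics/w3.png',im)
cv2.imwrite('pics/w3c.png',cv2.resize(im[170:300,240:380],None,fx=5,fy=5,interpolation=cv2.INTER_CUBIC)[:600])
E
```

```text
2.3 [ 0.56317559 -0.22364875  0.296896  ] [-179.95282876   -0.26396231 -179.40566944] 3.0360663766929723 [-0.43177946  0.59274369 -0.66749411]
2.35 [ 0.56343679 -0.22233813  0.29801851] [-179.94683222   -0.18225561 -179.35176059] 2.1653182511747167 [ 0.69136435  0.24813918 -0.18838486]
2.4 [ 0.56371175 -0.22145762  0.29893351] [-1.79935847e+02 -9.72787384e-02 -1.79275862e+02] 1.4267007158183047 [ 0.32303573  0.49034143 -0.43272135]
2.45 [ 0.56391732 -0.22087157  0.29960438] [-1.79930166e+02 -2.78313349e-02 -1.79209622e+02] 0.7574144744020198 [0.19759345 0.79371395 0.99529211]
```

View pics/w3.png

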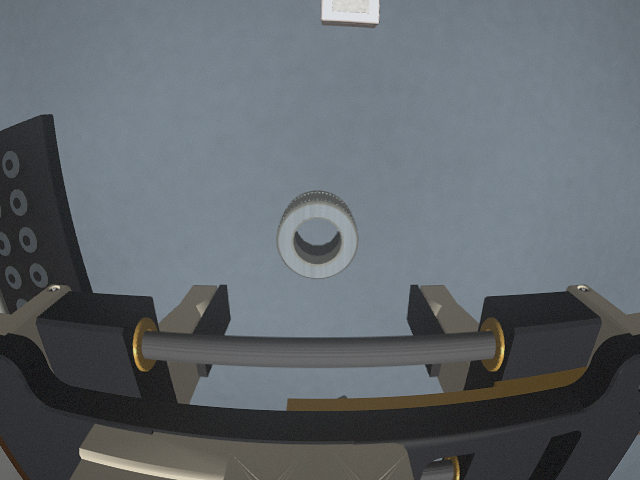

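View pics/w3c.png

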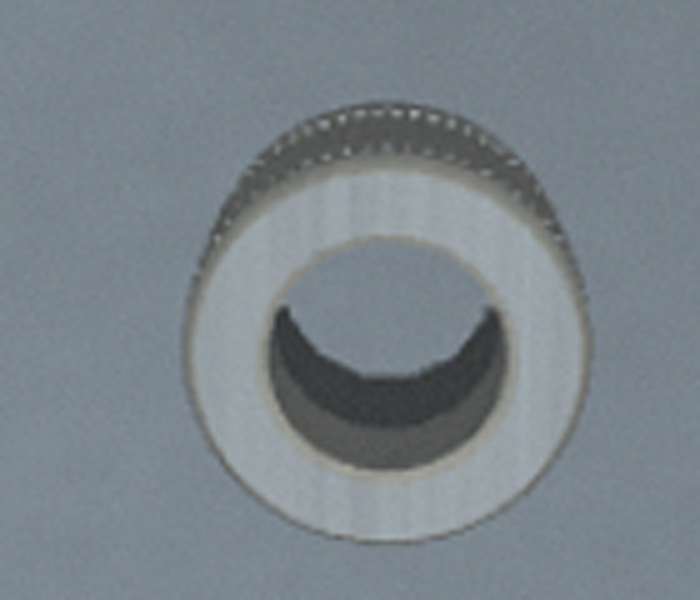

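```bash
python3 - <<'E'
from h import *
w=np.load('w3.npy'); o={'tool_pos':w[:3],'orientation':w[3:]}
p=atz('wrist',(317.6,241.0),.042,o); print(p)
# ellipse-centre bias check: project circle at p, compare extents
q=proj('wrist',circ(p[0],p[1],.042,.028,360),o); print(q.min(0),q.max(0),(q.min(0)+q.max(0))/2,'meas',240+185/5,240+592/5,170+165/5,170+543/5)
w=np.load('w2.npy'); o2={'tool_pos':w[:3],'orientation':w[3:]}
p2=atz('wrist',(309,244),.192,o2)
q=proj('wrist',circ(p2[0],p2[1],.192,.0115,360),o2); print(p2,q.min(0),q.max(0))
for n in('scene','side'):
    q=proj(n,circ(p[0],p[1],.042,.028,360)); print(n,q.min(0),q.max(0))
for k in range(2): 
    o=ctrl.get_obs(); ctrl.snapshot('scene'); print(o['clock'],o['tool_pos'],o['orientation'],o['joint_pos'])
E
```

```text
[ 0.56380026 -0.22625751  0.042     ]
[276.28780438 200.36376104] [358.91886459 278.90870153] [317.60333448 239.63623129] meas 277.0 358.4 203.0 278.6
[0.5381199  0.17073568 0.192     ] [292.04070424 227.67491802] [325.99375832 259.85366989]
scene [220.51279807 260.7765811 ] [242.18276625 276.15701781]
side [364.52717229 316.51704157] [390.40741826 335.54587265]
2.5 [ 0.56399135 -0.22055766  0.29999413] [-1.79923917e+02  9.46534672e-03 -1.79162366e+02] [ -2.86794525  18.9920075  -16.3191531    0.09230752 -54.67451173
   3.65220862]
2.55 [ 0.56402658 -0.22044117  0.30025316] [-1.79921472e+02  3.75706506e-02 -1.79137447e+02] [ -2.8559496   18.96831748 -16.31620312   0.0930622  -54.6729306
   3.66469243]
```

```bash
python3 - <<'E'
from h import *
w=np.load('w2.npy'); o={'tool_pos':w[:3],'orientation':w[3:]}
S=10
im=cv2.imread('pics/w2.png')
big=cv2.resize(im,None,fx=S,fy=S,interpolation=cv2.INTER_CUBIC)
x,y=.5381,.1715
for z,r,col in ((.192,.0115,(0,0,255)),(.187,.015,(0,200,255)),(.136,.028,(0,255,0)),(.154,.015,(255,0,0))):
    cv2.polylines(big,[np.int32((proj('wrist',circ(x,y,z,r),o)+.5)*S)],False,col,1)
# pin candidates
cv2.imwrite('pics/n.png',cv2.resize(big[1850:2650,2700:3500],None,fx=.74,fy=.74))
E
```

```text
(no output)
```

View pics/n.png

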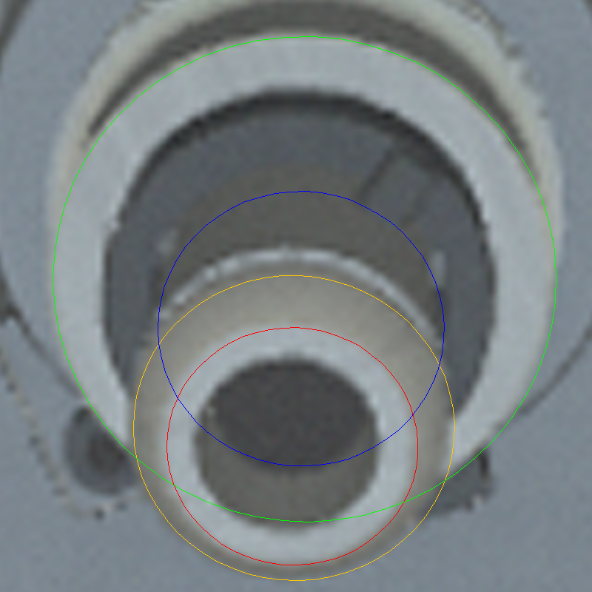

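```bash
python3 - <<'E'
from h import *
w=np.load('w2.npy'); o={'tool_pos':w[:3],'orientation':w[3:]}
x,y=.5381,.1715
def disp(P): return ((proj('wrist',P,o)+.5)*10-[2700,1850])*.74
for a in range(-135,-95,5):
    r=np.radians(a); d=np.array([np.cos(r),np.sin(r)]); n=np.array([-d[1],d[0]])*.003
    c=np.array([x,y])
    P=[np.r_[c+d*k+s*n,.154] for s in(1,-1) for k in(.015,.022)]
    print(a,disp(P).round().astype(int).tolist(), [proj(m,np.r_[c+d*.022,.154])[0].round(1) for m in('scene','side')])
E
```

```text
-135 [[384, 214], [433, 168], [424, 254], [473, 208]] [array([381.1, 228.1]), array([292.1, 202.4])]
-130 [[373, 207], [417, 157], [417, 244], [461, 194]] [array([380.7, 228.5]), array([292.8, 202.5])]
-125 [[361, 202], [401, 148], [408, 234], [448, 181]] [array([380.2, 228.9]), array([293.5, 202.6])]
-120 [[349, 197], [384, 140], [399, 226], [434, 169]] [array([379.9, 229.3]), array([294.3, 202.6])]
-115 [[337, 193], [367, 134], [389, 218], [419, 158]] [array([379.5, 229.8]), array([295. , 202.7])]
-110 [[324, 191], [348, 129], [379, 211], [403, 149]] [array([379.3, 230.2]), array([295.8, 202.6])]
-105 [[312, 189], [330, 125], [367, 204], [386, 141]] [array([379.1, 230.7]), array([296.5, 202.6])]
-100 [[299, 189], [311, 124], [356, 199], [368, 134]] [array([379. , 231.2]), array([297.2, 202.5])]
```

Emit:
carry_out --pt "0 -0.55 4" --pt "0 -0.55 8" --pt "0 -0.55 11.3" --pt "0 -0.55 11.3" --pt "0 -0.55 11.3" --pt "0 -0.55 11.3" --twist '[0, 0, 0, 0, 0, 0]'

```text
clock: 3.1
tool_pos: [0.5655, -0.2257, 0.1895]
orientation: [-179.9, 0.2, -179.0]
force: [0.6, -0.6, 1.5]
opening: 0.0878
```

```bash
python3 - <<'E'
from h import *
for k in range(3):
    o=ctrl.get_obs(); im=ctrl.snapshot('wrist'); print(o['clock'],o['tool_pos'],o['orientation'],o['force'])
cv2.imwrite('pics/w4.png',im)
E
```

```text
3.1 [ 0.56545477 -0.22567458  0.18945833] [-179.87416837    0.18175512 -179.0358257 ] [ 0.55694584 -0.56983532  1.52865921]
3.15 [ 0.56560215 -0.22582304  0.19006173] [-179.872892      0.26912298 -179.05747884] [0.54609124 0.1506069  0.2365129 ]
3.2 [ 0.5654925  -0.22591201  0.19016852] [-179.87849555    0.29707046 -179.07417881] [-0.74793254 -0.66541468  0.11612512]
```

View pics/w4.png

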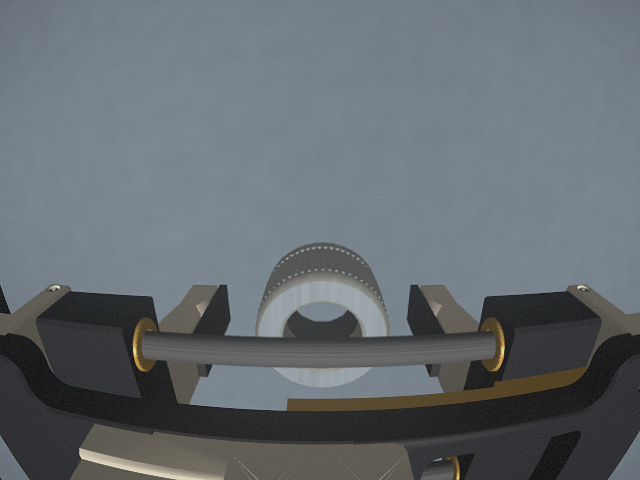

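Emit:
carry_out --pt "0 0 0.35" --pt "0 0 0.35" --pt "0 0 0.35" --pt "0 0 0.35" --pt "0 0 0.35" --pt "0 0 0.35" --pt "0 0 0.35" --pt "0 0 0.35" --pt "0 0 0.35" --pt "0 0 0.35" --twist '[0, 0, 0, 0, 0, 0, 0, 0, 0, 0]' --fingers -1

```text
clock: 4.08
tool_pos: [0.5649, -0.2261, 0.1865]
orientation: [-179.9, 0.2, -179.1]
force: [-4.0, 0.6, 5.1]
opening: 0.0556
```

```bash
python3 - <<'E'
from h import *
for k in range(2):
    o=ctrl.get_obs(); im=ctrl.snapshot('wrist'); print(o['clock'],o['tool_pos'],o['orientation'],o['force'],o['opening'])
cv2.imwrite('pics/w5.png',im)
E
```

```text
4.0833 [ 0.5649188  -0.2260549   0.18651102] [-179.88698856    0.23359772 -179.09647417] [-3.99422016  0.58926119  5.07044388] 0.05558506168989928
4.1333 [ 0.56492969 -0.2260495   0.18651071] [-179.88726044    0.23765611 -179.09879895] [-4.56161573 -0.08694709  4.97212882] 0.05577328509893863
```

View pics/w5.png

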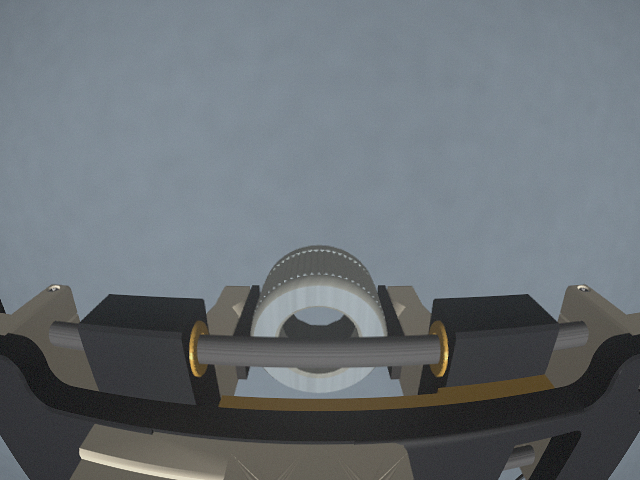

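Emit:
carry_out --pt "0 0 -3" --pt "0 0 -6" --pt "0 0 -9" --pt "0 0 -12" --pt "0 0.8 -15" --pt "0 3 -18" --pt "0 6 -21.3" --pt "0.5 9 -21.3" --pt "1 12 -21.3" --pt "1 15 -21.3" --pt "1 18 -21.3" --pt "1 21 -21.3" --twist '[0, 0, 0, 0, 0, 0, 0, 0, 0, 0, 0, 0]'

```text
clock: 5.18
tool_pos: [0.5504, -0.0142, 0.3984]
orientation: [-179.9, 0.2, -179.1]
force: [1.2, 1.4, -5.3]
opening: 0.0559
```

```bash
python3 - <<'E'
from h import *
for k in range(3):
    o=ctrl.get_obs(); im=ctrl.snapshot('wrist'); print(o['clock'],o['tool_pos'],o['orientation'],o['force'],o['opening'])
E
```

```text
5.1833 [ 0.55035494 -0.01421302  0.39839473] [-179.94214072    0.24163119 -179.11519472] [ 1.19004753  1.37145844 -5.26399039] 0.05585189865395389
5.2333 [ 0.55068622 -0.01052024  0.3983143 ] [ 179.96426501    0.28833042 -179.03915387] [-0.36080553  3.20027119 -4.72389652] 0.055786363134897286
5.2833 [ 0.55075294 -0.01226849  0.39829995] [-179.98053004    0.25563205 -178.92136856] [ 0.38919951 -0.50479073 -5.11380827] 0.05579661204538894
```

Emit:
carry_out --pt "0.5 3 0" --pt "1 6 0" --pt "1 9 0" --pt "1 12 0" --pt "1 15 0" --pt "1 17.2 0" --pt "1 18.35 0" --pt "1 18.35 0" --pt "1 18.35 0" --twist '[0, 0, 0, 0, 0, 0, 0, 0, 0]'

```text
clock: 6.08
tool_pos: [0.5374, 0.1696, 0.3973]
orientation: [-179.9, 0.2, -178.9]
force: [0.5, 0.1, -4.7]
opening: 0.0555
```

```bash
python3 - <<'E'
from h import *
for k in range(3):
    o=ctrl.get_obs(); im=ctrl.snapshot(['wrist','scene','side'][k]); print(o['clock'],o['tool_pos'],o['orientation'],o['force'],o['opening'])
    cv2.imwrite(f'pics/d{k}.png',im)
a=cv2.imread('pics/d1.png');b=cv2.imread('pics/d2.png')
u,v=np.int32(proj('scene',[.538,.1715,.2])[0]);A=a[max(v-60,0):v+60,u-50:u+50]
u,v=np.int32(proj('side',[.538,.1715,.2])[0]);B=b[max(v-60,0):v+60,u-50:u+50]
cv2.imwrite('pics/d.png',cv2.resize(np.hstack([A,B]),None,fx=4,fy=4,interpolation=cv2.INTER_CUBIC))
E
```

```text
6.0833 [0.53737133 0.16955098 0.39728862] [-1.79908418e+02  1.64304939e-01 -1.78901342e+02] [ 0.46907695  0.05870197 -4.6848794 ] 0.05548687466314742
6.1333 [0.53736482 0.16901379 0.39746977] [-1.79910172e+02  1.72998343e-01 -1.78940812e+02] [ 0.39022426 -0.13479997 -3.55113008] 0.055889368294556464
6.1833 [0.53736539 0.1686695  0.39763936] [-179.91505231    0.18493623 -178.97742437] [ 0.59738511 -0.86709476 -4.46844448] 0.056012681357691003
```

View pics/d0.png

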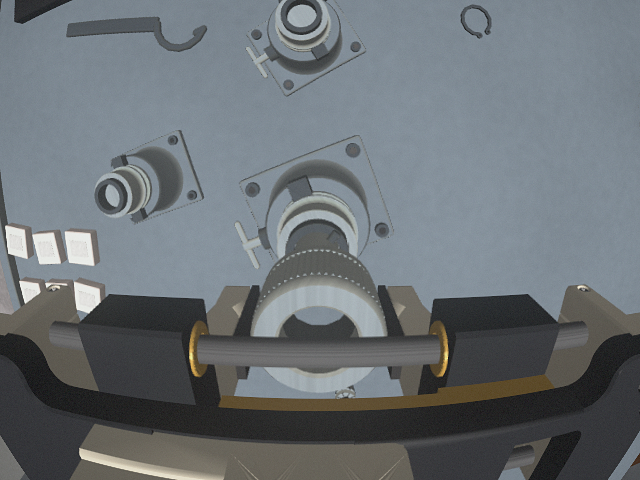

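View pics/d.png

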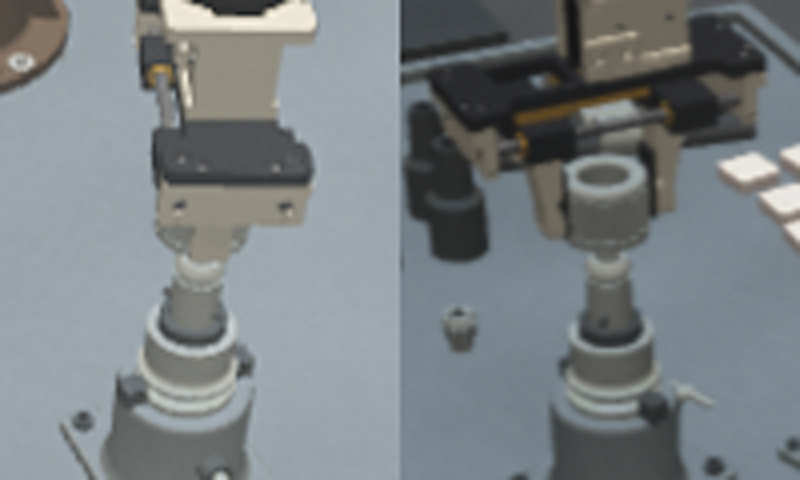

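```bash
python3 - <<'E'
from h import *
o={'tool_pos':np.array([0.53737133,0.16955098,0.39728862]),'orientation':np.array([-179.908,.1643,-178.901])}
Rm=R.from_euler('xyz',o['orientation'],degrees=True).as_matrix()
S=6
big=cv2.resize(cv2.imread('pics/d0.png'),None,fx=S,fy=S,interpolation=cv2.INTER_CUBIC)
def dr(P,col): cv2.polylines(big,[np.int32((proj('wrist',P,o)+.5)*S)],False,col,1)
x,y=.5381,.1715
for z,r,col in ((.136,.028,(0,255,0)),(.085,.044,(255,255,0))): dr(circ(x,y,z,r),col)
for zt,r,col in ((.1865-.042,.0275,(0,0,255)),(.1865-.042,.0162,(0,0,255)),(.1865,.028,(255,0,255))): dr(circ(0,0,zt,r)@Rm.T+o['tool_pos'],col)
cv2.imwrite('pics/e.png',cv2.resize(big[1100:2400,1300:2600],(600,600)))
E
```

```text
(no output)
```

View pics/e.png

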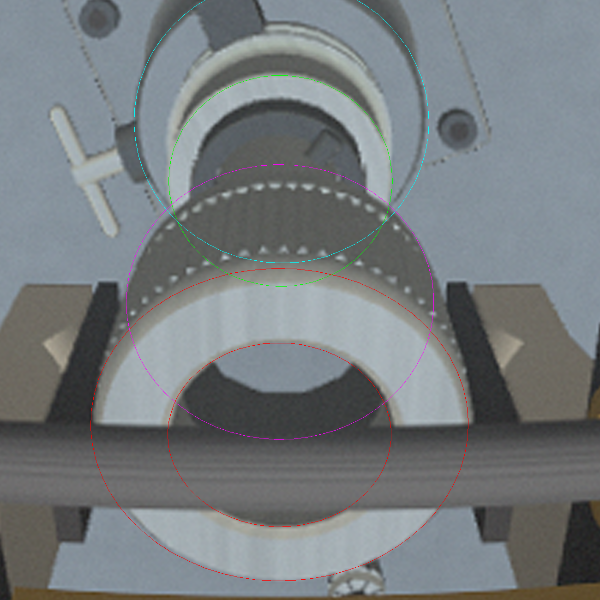

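Emit:
carry_out --pt "0 0.3 0" --pt "0 0.3 0" --pt "0 0.3 0" --pt "0 0.3 0.5" --pt "0 0.3 1" --pt "0 0.3 1.5" --pt "0 0.3 2" --pt "0 0.3 2.4" --pt "0 0.3 2.4" --twist '[0, 0, 0, 0, 0, 0, 0, 0, 0]'

```text
clock: 6.98
tool_pos: [0.5374, 0.1714, 0.3726]
orientation: [-179.9, 0.1, -179.0]
force: [1.4, -0.6, -4.4]
opening: 0.0556
```

```bash
python3 - <<'E'
from h import *
for k in range(2):
    o=ctrl.get_obs(); im=ctrl.snapshot(['side','scene'][k]); print(o['clock'],o['tool_pos'],o['orientation'],o['force'],o['moment'],o['opening'])
E
```

```text
6.9833 [0.53736052 0.17137544 0.37258209] [-1.79864942e+02  1.35387059e-01 -1.78993652e+02] [ 1.40110914 -0.57328711 -4.44522914] [-0.27866632 -0.39760711 -0.00054931] 0.05563657107145878
7.0333 [0.53743002 0.17144174 0.37311796] [-1.79875959e+02  1.54970268e-01 -1.78991435e+02] [ 0.17526392  0.01411101 -4.58082277] [-0.09616826 -0.19470595 -0.02893027] 0.05577543307728057
```

Emit:
carry_out --pt "0 0 0.5" --pt "0 0 1" --pt "0 0 1.5" --pt "0 0 2" --pt "0 0 2.5" --pt "0 0 2.5" --pt "0 0 2.5" --twist '[0, 0, 0, 0, 0, 0, 0]'

```text
clock: 7.67
tool_pos: [0.5376, 0.1713, 0.3479]
orientation: [-179.9, 0.1, -179.0]
force: [2.5, -1.9, -6.2]
opening: 0.0558
```

```bash
cat > st.py <<'E'
from h import *
o=ctrl.get_obs(); print(o['clock'],o['tool_pos'],o['orientation'],'F',o['force'],'M',o['moment'],o['opening'],'j6',o['joint_pos'][5], 'bottom',o['tool_pos'][2]-.1865)
E
python3 st.py
```

```text
7.6667 [0.53758235 0.17132023 0.34793674] [-1.79854783e+02  1.36536668e-01 -1.78996075e+02] F [ 2.49564805 -1.9006527  -6.24653067] M [-0.69678706 -1.1483178   0.05905961] 0.05582734291741761 j6 -36.73898011933526 bottom 0.16143674229738214
```

Emit:
carry_out --pt "0 0 0.1" --pt "0 0 0.2" --pt "0 0 0.3" --pt "0 0 0.4" --pt "0 0 0.5" --pt "0 0 0.5" --pt "0 0 0.5" --twist '[0, 0, 0, 0, 0, 0, 0]'

```text
clock: 8.25
tool_pos: [0.5376, 0.1713, 0.3433]
orientation: [-179.9, 0.2, -179.0]
force: [0.7, -1.3, 0.2]
opening: 0.0553
```

```bash
python3 st.py
```

```text
8.25 [0.53764235 0.17133413 0.34330603] [-1.79865383e+02  1.63723191e-01 -1.78991776e+02] F [ 0.70037411 -1.26930436  0.2062185 ] M [-0.28781803 -0.19581687 -0.0183919 ] 0.05527487369005783 j6 -36.74245144526719 bottom 0.15680602762632978
```

Emit:
carry_out --pt "0 0 0.08" --pt "0 0 0.12" --pt "0 0 0.12" --pt "0 0 0.12" --pt "0 0 0.12" --pt "0 0 0.12" --pt "0 0 0.12" --pt "0 0 0.12" --pt "0 0 0.12" --pt "0 0 0.12" --pt "0 0 0.12" --twist '[0, 0, -3, -6, -9, -12, -15, -18, -21, -24, -24]'

```text
clock: 9.17
tool_pos: [0.538, 0.1717, 0.3432]
orientation: [-179.8, 0.2, -154.8]
force: [0.2, -0.1, 4.9]
opening: 0.0556
```

```bash
python3 st.py
```

```text
9.1667 [0.53804562 0.17170212 0.34316639] [-179.81622109    0.2273989  -154.82381486] F [ 0.15133488 -0.05313463  4.88746748] M [-0.08199695 -0.0830186   0.13211061] 0.055553814763744866 j6 -12.602735422265367 bottom 0.15666639452762487
```

Emit:
carry_out --pt "0 0 0.15" --pt "0 0 0.15" --pt "0 0 0.15" --pt "0 0 0.15" --pt "0 0 0.15" --pt "0 0 0.15" --pt "0 0 0.15" --pt "0 0 0.15" --pt "0 0 0.15" --pt "0 0 0.15" --pt "0 0 0.15" --twist '[-3, -6, -9, -12, -15, -18, -21, -24, -27, -30, -30]'

```text
clock: 10.08
tool_pos: [0.5379, 0.1715, 0.341]
orientation: [-179.7, 0.1, -124.8]
force: [2.2, -1.3, -3.5]
opening: 0.0557
```

```bash
python3 st.py
```

```text
10.0833 [0.53793555 0.17148511 0.34104703] [-1.79747197e+02  5.50240641e-02 -1.24800200e+02] F [ 2.21693696 -1.26875325 -3.45453812] M [-0.41309072 -0.66338175  0.01558307] 0.05565821844519535 j6 17.43525236588408 bottom 0.15454703046100154
```

Emit:
carry_out --pt "0 0 0.15" --pt "0 0 0.3" --pt "0 0 0.45" --pt "0 0 0.6" --pt "0 0 0.6" --twist '[0, 0, 0, 0, 0]'

```text
clock: 10.5
tool_pos: [0.538, 0.1715, 0.3346]
orientation: [-179.8, 0.0, -124.8]
force: [3.0, -1.2, -7.0]
opening: 0.0557
```

```bash
python3 st.py
```

```text
10.5 [0.53796035 0.17150278 0.33457502] [-1.79757283e+02  3.94736313e-02 -1.24841500e+02] F [ 3.01432325 -1.19548809 -7.01739478] M [-0.32848585 -1.18033025  0.01386664] 0.05566233142643396 j6 17.39461574121133 bottom 0.14807501618347757
```

Emit:
carry_out --pt "0 0 0.15" --pt "0 0 0.3" --pt "0 0 0.45" --pt "0 0 0.6" --pt "0 0 0.75" --pt "0 0 0.9" --pt "0 0 1.05" --pt "0 0 1.2" --pt "0 0 1.3" --pt "0 0 1.3" --pt "0 0 1.3" --twist '[0, 0, 0, 0, 0, 0, 0, 0, 0, 0, 0]'

```text
clock: 11.42
tool_pos: [0.538, 0.1715, 0.3227]
orientation: [-179.7, 0.1, -124.8]
force: [-2.4, -0.6, 9.7]
opening: 0.0554
```

```bash
python3 st.py; python3 - <<'E'
from h import *
for k in range(2):
    n=['side','scene'][k]
    im=ctrl.snapshot(n);cv2.imwrite(f'pics/f_{n}.png',im)
    u,v=np.int32(proj(n,[.538,.1715,.16])[0]);A=im[max(v-50,0):v+50,u-50:u+50]
    cv2.imwrite(f'pics/fc_{n}.png',cv2.resize(A,None,fx=6,fy=6,interpolation=cv2.INTER_CUBIC))
E
python3 st.py
```

```text
11.4167 [0.53798608 0.17145245 0.32265374] [-1.79725568e+02  8.48099354e-02 -1.24832957e+02] F [-2.43556525 -0.58164393  9.68977187] M [-0.41302419  1.244585   -0.02088173] 0.05543142328722225 j6 17.382881965905142 bottom 0.13615374129975283
11.5167 [0.53798686 0.17145649 0.32267099] [-1.79723847e+02  8.34392406e-02 -1.24829950e+02] F [-2.72468652 -0.91671231  8.80576198] M [-0.42889508  1.24492788 -0.08138878] 0.05577377608170927 j6 17.383443256355832 bottom 0.13617098970830055
```

View pics/fc_side.png

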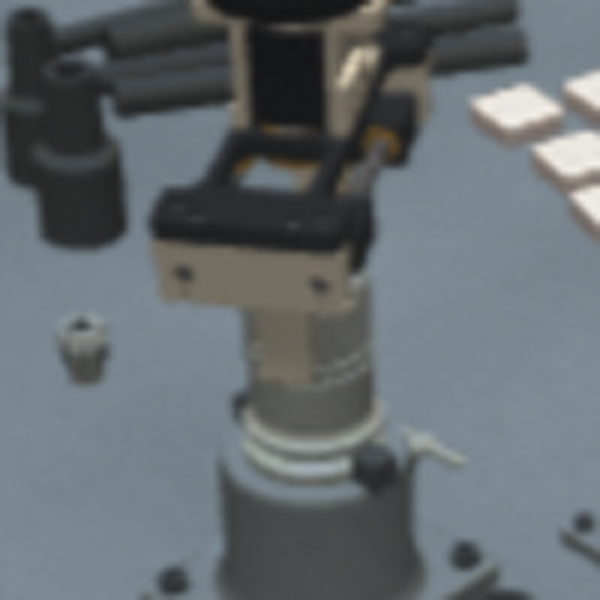

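View pics/fc_scene.png

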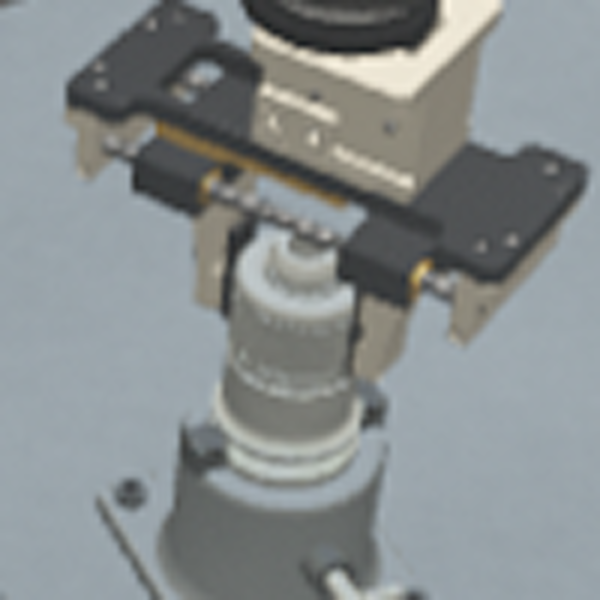

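Emit:
carry_out --pt "0 0 0.15" --pt "0 0 0.2" --pt "0 0 0.2" --pt "0 0 0.2" --pt "0 0 0.2" --pt "0 0 0.2" --twist '[0, 0, 0, 0, 0, 0]'

```text
clock: 12.02
tool_pos: [0.5379, 0.1714, 0.3225]
orientation: [-179.7, 0.1, -124.8]
force: [-6.0, -2.3, 15.2]
opening: 0.0554
```

```bash
python3 st.py
```

```text
12.0167 [0.53786089 0.1713886  0.32245284] [-1.79682088e+02  1.35257468e-01 -1.24808905e+02] F [-6.00040062 -2.34787643 15.21610232] M [-0.52509797  2.32908011 -0.0678624 ] 0.05543629763453167 j6 17.375658451500275 bottom 0.13595283863994323
```

Emit:
carry_out --pt "0.02 0.02 0.2" --pt "0.04 0.03 0.2" --pt "0.04 0.03 0.2" --pt "0.04 0.03 0.2" --pt "0.04 0.03 0.2" --pt "0.04 0.03 0.2" --twist '[0, 0, 0, 0, 0, 0]'

```text
clock: 12.52
tool_pos: [0.5375, 0.1713, 0.3225]
orientation: [-179.6, 0.2, -124.8]
force: [-5.2, -1.4, 15.1]
opening: 0.0559
```

```bash
python3 st.py; python3 - <<'E'
from h import *
o=ctrl.get_obs();im=ctrl.snapshot('wrist')
cv2.imwrite('pics/g.png',im)
E
python3 st.py
```

```text
12.5167 [0.53750787 0.17128884 0.32245094] [-179.61283099    0.22298547 -124.78395571] F [-5.17859835 -1.43736999 15.1065988 ] M [-0.49701453  2.08446982 -0.17253227] 0.05593225454914689 j6 17.34264037416016 bottom 0.1359509383241897
12.5667 [0.53750086 0.17128324 0.32243068] [-179.61450429    0.22019968 -124.78426911] F [-4.04625163 -1.24902432 15.3328976 ] M [-0.58435637  2.04787927 -0.12886755] 0.05583757465824154 j6 17.343157609849644 bottom 0.135930676810743
```

View pics/g.png

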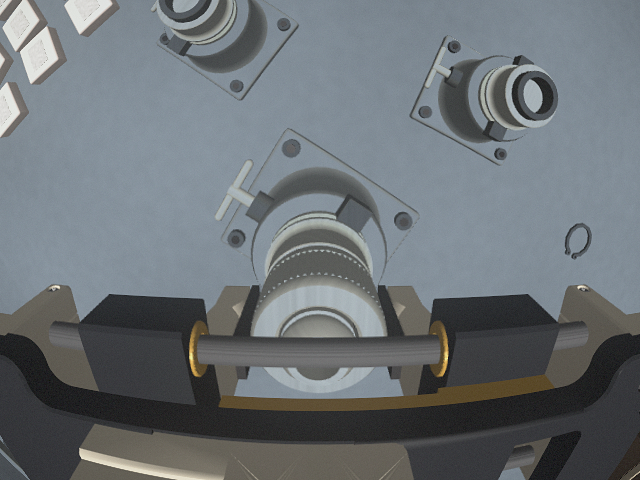

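The wrist view shows the sleeve's upper face at u 252–386 with its lower edge at v≈392. That matches the picture taken at the grasp, so it has not slipped in the jaws. The groove shows as a ring just above the sleeve's top, and the computed lower face stands at 135.9 mm.

```bash
python3 - <<'E'
from h import *
print(ctrl.close_job())
E
```

```text
the job is handed in; nothing more can be done
None
```

The sleeve is home on the chuck's shoulder. I handed the job in at about 12.6 s with the arm still gripping it and pushing it down.

- **Fitting:** I gripped the sleeve on the bench and lowered it over the nose until it rode on the pin, with its lower face at about 157 mm. I then turned it under a light push of about 10 N. The keyways dropped over the pin within the first 54°, and I pushed the sleeve down against the spring.
- **Height and push:** The last reading put the lower face at 135.9 mm, against a shoulder height of 136 mm. Extra push raised the force from about 9 N to 15 N but moved the sleeve only 0.2 mm, so it is resting on the shoulder.
- **Grip and groove:** The sleeve has not slipped in the jaws. The snap-ring groove shows clear above the sleeve's top.
- **Remaining disagreement:** A sideways force of about 4–5 N and a tilt of about 0.4° (roll) remained at the tool. I tried to relieve the sideways force, but it only eased slightly.
- **Bystanders:** I never moved near the other things at low height and felt no unexpected contact. I did not check each of their positions again at the end.

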